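# Dock the jar carrier at the filling station and fit its insert

### The arm

A 7-joint arm with a two-finger parallel gripper is mounted at the origin on the work surface. World frame = base frame: x ahead of the robot, y to its left, z up, the work surface at z = 0. Lengths are in m, angles in rad, forces in N, time in s.
With the tool pointing down it reaches from about 0.4 to 0.875 m from the base axis. Payload 6.5 kg.
Tool frame: the origin (TCP) lies on the centre line of the jaws, within the pads' length; the fingertips stand 25 mm ahead of it and the grasp point (between the pads) lies 6 mm ahead of it (ctrl.tip_extent is the distance from the TCP to the fingertips, in m); y points along the fingers, x is the direction in which the jaws open and shut, and the axes are right-handed (so a half turn about y gives the same grasp; the last joint's range is limited). The gripper opens to 88 mm and grips with 3 to 60 N. Pads are 18 mm wide; open, the fingers measure 123 mm over their backs; the gripper's body (75 mm by 187 mm) begins 45 mm behind the grasp point.
Start: joints at [1.148, 0.536, -0.004, 1.538, 0.003, 1.067, -0.071], TCP at [0.227, -0.609, 0.264] pointing down, gripper open.
Joint ranges: [-2.7, 2.7], [-0.37, 2.16], [-1.27, 1.26], [0.24, 2.4], [-1.31, 4.45], [0.19, 1.91], [-2.76, 2.76]. Speed limits (rad/s): [2.39, 2.39, 3.14, 3.14, 3.14, 3.14, 3.14].

### API

Orientations are given as a unit quaternion [x, y, z, w].
In Python, from rig import status, viewer, workorder, ctrl gives the robot as it stands. The module is installed in compiled form; this text tells all that it offers.
- The arm moves only by the tool play_rows, never from a script. Its argument "deltas" is a list that holds one entry, the list of rows, each a list of 4 numbers: the shift along the tool's x, y, z in cm, then the turn about the tool's y in rad. A call has 1 to 8 rows; each row shifts and turns the commanded pose from where the row before left it, along the tool's axes as they then stand; what a row does not reach is not made up. A row lasts 1/10 s, in which the tool goes at most 50 mm and 8.59 degrees, less where a joint would pass 70% of its speed; a pose out of reach is approached as far as the arm can. A call is refused whole if a number of a shift passes 5 or a number of a turn 0.15, either way. A call with a gripper value outside its range is refused whole. "gripper" is the opening, from 0 (shut) to 1 (fully open), set as the call begins (left out, the last holds). The fingers move at their own pace and stop on an object; the grip force is fixed at half the most. Time passes only in rows, so rows that do not move let the fingers close. It gives the time, the measured TCP pose, the force and the opening at its end, in the units of the state.
- status.observe(): the state, without advancing time (a new reading comes with each control period).
- viewer.read_camera(name): name is "side" or "top" or "wrist"; returns the picture (420x560x3 uint8, red, green, blue); there is no depth.
- viewer.camera_info(name): a dict with "mtx" (3x3 intrinsics, pixels), "dist" ([k1, k2, p1, p2, k3] as OpenCV has them; the pictures are not rectified), "R" (3x3) and "t" (3): a world point X has camera coordinates R X + t; the wrist camera has in their place "T_tool_cam" (4x4, takes a point from camera to tool coordinates, whose origin is the TCP and whose axes are the tool frame's). Camera axes: x right, y down, z forward; pixel columns grow to the right and rows downward; lengths in m; the calibration is good to about 2 mm. A picture is of the moment at which its call begins: read the wrist's pose just before it. camera_info takes no time and is no camera call.
- workorder.finish_job(): hands the job in, once; it reports no verdict.
Trained networks look in the newest picture that a camera, given by its name, has taken for a name from the list of things; names that differ only in an ending like _2 or _b are one class to them, and where a whole thing is asked for, a point or a joint stands for the part that bears it (a point fixed in the world has none). Each returns a list of dicts, best first, with "score" (0 to 1); they miss things now and then, are a little off and sometimes report something else, mostly with a low value. They report only what shows in the picture. A call takes as long as a camera call. They do not tell look-alikes from the thing itself.
- viewer.regions_of(name, camera): "pixels" (420x560 bool, what is visible of it) and "extent" ([left, top, width, height] in pixels, round what is visible of it).
- viewer.tip_of(name, camera): "location" ([row, column] in pixels: a listed point, or the origin of a listed thing).
The state is a dict: "time_s": time; "joints": joint angles; "qvel": joint speeds; "effort": joint torques, N m; "eef_pos": TCP position; "orientation": TCP orientation; "force": force on the tool from outside, world axes, zero at the start; "moment": the same for the moment, N m; "opening": opening from 0.0 (shut) to 1.0 (fully open).
Only numpy, scipy, OpenCV 4.12 (cv2) and the standard library are available. Lean on these libraries where they do the work, as an engineer would, in place of code of your own. Each camera call takes 0.05 s, during which the arm holds its last target. There are 200 camera calls.

### The job

Slide the white carrier block along the bench, between the two jars and without lifting it, into the three-sided filling dock until it is fully home against the back stop and square. Then take the insert plate that fits its pocket by the rib and lower it, still held, into the pocket so that it lies flat and flush, and let go. Leave the jars and the other plate standing where they are.

Things in the scene. Friction and masses are not known exactly. Their poses are not given: they have to be found in the camera images.
- dock: fixed aluminium dock: two rails 28 mm high, 12 mm thick, 116 mm apart inside, joined by a back stop. Origin on the bench where the carrier's centre must finally be; x points INTO the dock (mouth to stop), y across, z up. Stop's inner face at x = +75 mm, straight rails x = -30 to +75, flared lead-ins x = -30 to -70 (gap 135 mm at the mouth); the home carrier stands 5 mm out of them
- carrier: loose white plastic block, 150 mm long (x), 110 wide (y), 32 high, about 0.6 kg; in the middle of its top a rectangular pocket 102 mm (x) by 72 mm (y), 14 mm deep (floor 18 mm above the underside). Origin at the centre of the underside. Its length goes along the dock; either end may go first
- insert: loose grey plate that fits the pocket: 96 mm (x) by 66 mm (y), 14 mm thick, lower edge stepped in 2 mm; on top an upright grip rib 50 mm long (x), 16 mm thick (y), 26 mm high (40 mm in all). Origin at the centre of the underside; half-turn symmetric. Seated, its underside is 18 mm above the bench and the plate is flush with the carrier's top
- spare: the other loose grey plate, longer and narrower (124 mm by 48 mm, 14 mm thick, same rib): it does not fit the pocket. Origin at the centre of the underside, x along its length; leave it alone
- jar1: loose white plastic jar with a flat screw cap, 54 mm diameter, 85 mm high, standing upright; origin at the centre of its underside; leave it alone; one of the two that flank the way into the dock (gap between them at least 142 mm)
- jar2: loose white plastic jar with a flat screw cap, 54 mm diameter, 85 mm high, standing upright; origin at the centre of its underside; leave it alone; the other of the two that flank the way into the dock
- jar3: loose white plastic jar with a flat screw cap, 54 mm diameter, 85 mm high, standing upright; origin at the centre of its underside; leave it alone; stands beyond the carrier
- jar4: loose white plastic jar with a flat screw cap, 54 mm diameter, 85 mm high, standing upright; origin at the centre of its underside; leave it alone; stands near the two plates
Things that resemble listed ones, but are neither listed nor needed, are in the scene too. Leave any purple look-alike of the dock alone. Leave any red look-alike of the carrier alone.

How it is judged:
On the way, in this order (a step that is already met when the one before it is completed fails the run):
1. the carrier is home in the dock, flat and square (x of carrier in the frame of dock between -0.005 and 0.004 m and y of carrier in the frame of dock between -0.006 and 0.006 m and angle between the x axis of carrier and the x axis of dock, either way round below 0.06 rad and height (world z) of carrier below 0.004 m), for 0.2 s.
2. the insert plate is lowered into the carrier's pocket while the fingers still hold it (contact force between the fingers and insert above 0.5 N and horizontal distance between insert and carrier below 0.008 m and z of insert in the frame of carrier below 0.028 m), for 0.05 s.
At the end, for the whole second after the job is handed in: The carrier lies flat in the dock, within 5 mm of home along it, 6 mm across, square within 0.06 rad; the insert lies in its pocket, centred within 6 mm, underside less than 20.5 mm above the carrier's, level within 0.04 rad, square within 0.08 rad; both at rest (all of step 1 and horizontal distance between insert and carrier below 0.006 m and z of insert in the frame of carrier below 0.0205 m and angle between insert's own z axis and vertical below 0.04 rad and angle between the x axis of insert and the x axis of carrier, either way round below 0.08 rad and linear speed of each of insert, carrier below 0.01 m/s); the robot touches nothing.
It fails at once if the carrier is lifted or tipped (more than 12 mm or 0.15 rad) (height (world z) of carrier above 0.012 m or angle between carrier's own z axis and vertical above 0.15 rad).
It fails at once if a jar is knocked over (0.4 rad) or shifted by more than 30 mm (angle between any of jar1, jar2, jar3, jar4's own z axis and vertical above 0.4 rad or distance of any of jar1, jar2, jar3, jar4 from where it was at the start of the episode above 0.03 m).
It fails at once if the other plate is shifted by more than 30 mm (distance of spare from where it was at the start of the episode above 0.03 m).
It also fails if it takes over 72 s, if anything falls off the work surface, if the arm or the gripper's body presses on something with over 40 N, if the wrist force passes 120 N, or if a joint passes its speed limit or range.

## Working session

There is one attempt and no reset: what is moved stays moved. The work goes in short steps, Python scripts to look and compute and a tool call to move; the robot and the scene stay as the last step left them, time stands still between calls to the robot, and variables do not carry over. Pictures are saved under pics/ and viewed, about 8 in all and at most 12, crops included, and the job is handed in when it is done.

Besides the shell and the picture viewer there is one more tool, called after "Emit:" by a JSON object that holds its "name" and its "arguments". play_rows: Moves the arm, as the interface text tells. Its arguments: {"type":"object","properties":{"deltas":{"type":"array"},"gripper":{"type":"number"}},"required":["deltas"]}

```bash
mkdir -p pics; cat > h.py <<'E'
import numpy as np, cv2
from rig import status, viewer, workorder, ctrl
from scipy.spatial.transform import Rotation as Ro
def snap(c,name=None):
    s=status.observe(); im=viewer.read_camera(c)
    if name: cv2.imwrite('pics/'+name,im[:,:,::-1])
    return s,im
def cam(c,s=None):
    i=viewer.camera_info(c); K=np.array(i['mtx'],float); D=np.array(i['dist'],float)
    if c=='wrist':
        T=np.eye(4); T[:3,:3]=Ro.from_quat(s['orientation']).as_matrix(); T[:3,3]=s['eef_pos']
        M=np.linalg.inv(T@np.array(i['T_tool_cam'])); return K,D,M[:3,:3],M[:3,3]
    return K,D,np.array(i['R']),np.array(i['t']).ravel()
def ray(cm,uv):
    K,D,R,t=cm; p=cv2.undistortPoints(np.array(uv,float).reshape(-1,1,2),K,D).reshape(-1,2)
    return -R.T@t,(np.c_[p,np.ones(len(p))])@R
def onz(cm,uv,z):
    o,d=ray(cm,uv); return o+d*((z-o[2])/d[:,2])[:,None]
def proj(cm,X):
    K,D,R,t=cm; return cv2.projectPoints(np.array(X,float).reshape(-1,3),cv2.Rodrigues(R)[0],t,K,D)[0].reshape(-1,2)
def tri(a,ua,b,ub):
    o1,d1=ray(a,ua);o2,d2=ray(b,ub);d1=d1[0]/np.linalg.norm(d1);d2=d2[0]/np.linalg.norm(d2)
    k=np.linalg.lstsq(np.c_[d1,-d2],o2-o1,rcond=None)[0]; p=o1+d1*k[0];q=o2+d2*k[1]
    return (p+q)/2,np.linalg.norm(p-q)
E
python3 - <<'E'
from h import *
for c in('top','side'):
    s,im=snap(c,c+'0.png'); cm=cam(c); print(c,'cam at',-cm[2].T@cm[3], cm[2][2])
    for n in('dock','carrier','insert','spare','jar1'):
        for r in viewer.tip_of(n,c)[:5]: print(c,n,np.round(r['location']),round(r['score'],2),np.round(onz(cm,[r['location'][::-1]],0)[0],3))
s=status.observe(); print(s, ctrl.tip_extent)
print(Ro.from_quat(s['orientation']).as_matrix().round(3)); print(viewer.camera_info('wrist'))
E
```

```text
top cam at [ 0.35430898 -0.07833679  1.62903634] [ 0.08740424  0.0010314  -0.99617239]
top carrier [292. 350.] 0.62 [ 0.226 -0.275  0.   ]
top carrier [216. 294.] 0.58 [ 0.461 -0.108  0.   ]
top carrier [123. 297.] 0.44 [ 0.756 -0.123  0.   ]
top insert [225. 382.] 0.64 [ 0.43  -0.379  0.   ]
top spare [177. 363.] 0.87 [ 0.581 -0.326  0.   ]
top spare [163. 226.] 0.57 [0.632 0.104 0.   ]
top jar1 [237. 218.] 0.83 [0.401 0.129 0.   ]
top jar1 [193. 416.] 0.66 [ 0.528 -0.49   0.   ]
top jar1 [167. 227.] 0.65 [0.62 0.1  0.  ]
top jar1 [124. 296.] 0.56 [ 0.753 -0.119  0.   ]
side cam at [-0.00360763  0.89690979  1.16728812] [ 0.30866433 -0.63252634 -0.7103779 ]
side dock [306. 210.] 0.72 [0.52  0.283 0.   ]
side carrier [214. 293.] 0.61 [ 0.458 -0.118  0.   ]
side carrier [199. 381.] 0.55 [ 0.229 -0.292  0.   ]
side carrier [247. 214.] 0.28 [0.615 0.097 0.   ]
side insert [166. 335.] 0.59 [ 0.418 -0.382  0.   ]
side spare [162. 283.] 0.79 [ 0.59 -0.33  0.  ]
side jar1 [278. 272.] 0.93 [0.41  0.128 0.   ]
side jar1 [140. 313.] 0.84 [ 0.542 -0.48   0.   ]
side jar1 [246. 212.] 0.82 [0.62  
[... 741 characters left out ...]
 0.9999644996924217} 0.025
[[ 0.349  0.     0.937]
 [-0.937 -0.     0.349]
 [ 0.    -1.    -0.   ]]
{'mtx': array([[362.9742337 ,   0.        , 283.01082539],
       [  0.        , 362.9742337 , 212.89461474],
       [  0.        ,   0.        ,   1.        ]]), 'dist': array([-0.00572499,  0.        ,  0.        ,  0.        ,  0.        ]), 'T_tool_cam': array([[ 9.99999992e-01,  9.96226711e-05, -7.67978589e-05,
         3.48106724e-04],
       [ 1.03671723e-04, -3.06977417e-01,  9.51716793e-01,
        -1.20411587e-01],
       [ 7.12373608e-05, -9.51716794e-01, -3.06977424e-01,
         8.13155172e-02],
       [ 0.00000000e+00,  0.00000000e+00,  0.00000000e+00,
         1.00000000e+00]])}
```

View pics/top0.png

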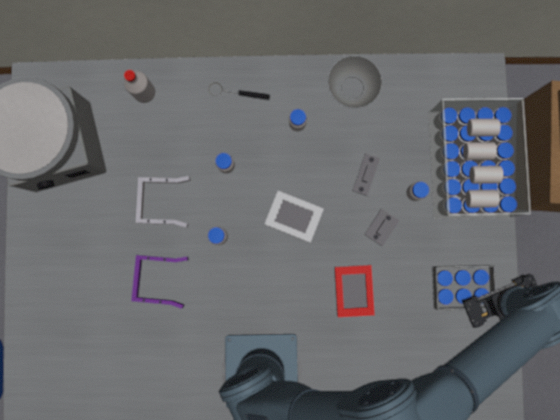

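View pics/side0.png

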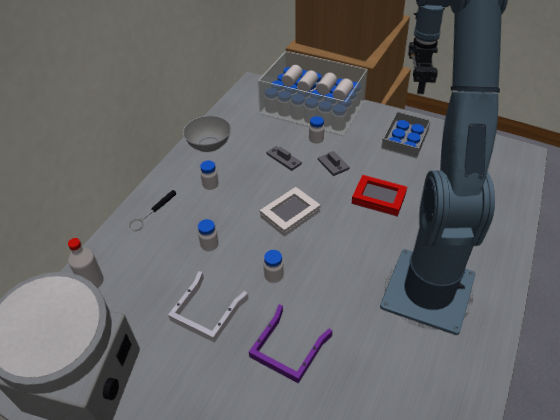

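The top view shows three kinds of look-alikes:
- **Dock:** the real one is grey (160,200) with its mouth to the right. The purple one at (160,280) is a decoy.
- **Carrier:** the real one is white (294,216). The red one at (354,290) is a decoy.
- **Plates:** the insert is the shorter one (381,226), and the spare is the longer one (366,175).

The flanking jars are at (217,236) and (224,162), with the others at (298,119) and (419,191). Next I'll rotate and move over the carrier to measure it up close.

Emit:
{"name": "play_rows", "arguments": {"deltas": [[[0,0,0,0.126],[0,0,0,0.126],[0,0,0,0.126],[0,0,0,0.126],[0,0,0,0.126],[0,0,0,0.126]]]}}

```text
time_s: 1.2
eef_pos: [0.2271, -0.6091, 0.2638]
orientation: [0.389, -0.59, 0.59, -0.389]
force: [0.8, 0.4, -0.1]
opening: 0.999
```

Emit:
{"name": "play_rows", "arguments": {"deltas": [[[-4.6,0,0.15,0],[-4.6,0,0.15,0],[-4.6,0,0.15,0],[-4.6,0,0.15,0],[-4.6,0,0.15,0],[-4.6,0,0.15,0],[-4.6,0,0.15,0],[-4.6,0,0.15,0]]]}}

```text
time_s: 2.0
eef_pos: [0.3817, -0.273, 0.2641]
orientation: [0.391, -0.589, 0.59, -0.391]
force: [1.2, -0.2, -0.2]
opening: 1.003
```

Emit:
{"name": "play_rows", "arguments": {"deltas": [[[-4.5,0,0.15,0],[-4.5,0,0.15,0],[-4.5,0,0.15,0],[-4.5,0,0.15,0],[0,0,0,0],[0,0,0,0],[0,0,0,0]]]}}

```text
time_s: 2.7
eef_pos: [0.4561, -0.1124, 0.2637]
orientation: [0.391, -0.589, 0.59, -0.39]
force: [0.2, 0.4, -1.2]
opening: 0.998
```

```bash
python3 - <<'E'
from h import *
s,im=snap('wrist','w1.png'); cm=cam('wrist',s); print(s['time_s'],s['eef_pos'],Ro.from_quat(s['orientation']).as_matrix()[:,0].round(3))
for n in('carrier','jar1'):
    for r in viewer.regions_of(n,'wrist')[:4]: 
        m=r['pixels'].astype(np.uint8); print(n,r['score'],r['extent'])
        if n=='carrier':
            c=cv2.findContours(m,0,2)[0]; c=max(c,key=cv2.contourArea).reshape(-1,2); P=onz(cm,c,0.032)[:,:2]*1000
            (cx,sz,a)=cv2.minAreaRect(P.astype(np.float32)); print(cx,sz,a)
E
```

```text
2.7 [ 0.45609146 -0.1124014   0.26368366] [-0.39  -0.921  0.001]
carrier 0.89 [195.3, 116.9, 156.2, 110.5]
(467.4719543457031, -107.54798889160156) (150.56192016601562, 112.70663452148438) 67.01166534423828
carrier 0.75 [426.2, 210.7, 129.4, 122.7]
(269.2019958496094, -281.5458679199219) (125.55271911621094, 116.6053466796875) 3.068606376647949
jar1 0.88 [73.4, 264.6, 61.8, 69.2]
```

View pics/w1.png

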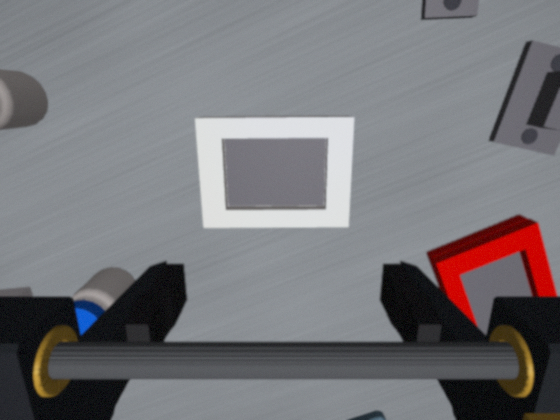

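The wrist picture shows the white carrier at pixels (195–352, 117–228), nearly aligned with the tool. It measures 150×112 mm at z = 32 mm, which matches its size. Next I'll look at the dock.

Emit:
{"name": "play_rows", "arguments": {"deltas": [[[-4,0,-1.1,0],[-4,0,-1.1,0],[-4,0,-1.1,0],[-4,0,-1.1,0],[-4,0,-1.1,0],[-4,0,-1.1,0],[-4,0,-1.1,0],[-4,0,-1.1,0]]]}}

```text
time_s: 3.65
eef_pos: [0.5003, 0.2184, 0.2637]
orientation: [0.39, -0.589, 0.59, -0.39]
force: [1.0, 0.4, 0.0]
opening: 0.998
```

Emit:
{"name": "play_rows", "arguments": {"deltas": [[[0,0,0,-0.13],[0,0,0,-0.13],[0,0,0,-0.13],[0,0,0,0],[0,0,0,0],[0,0,0,0]]]}}

```text
time_s: 4.25
eef_pos: [0.5, 0.2174, 0.2637]
orientation: [0.497, -0.503, 0.503, -0.497]
force: [-0.7, 0.2, 0.6]
opening: 0.999
```

```bash
python3 - <<'E'
from h import *
s,im=snap('wrist','w2.png'); cm=cam('wrist',s); print(s['time_s'],s['eef_pos'],Ro.from_quat(s['orientation']).as_matrix()[:,0].round(3))
for n in('dock','jar1'):
    for r in viewer.regions_of(n,'wrist')[:3]: print(n,r['score'],r['extent'])
    for r in viewer.tip_of(n,'wrist')[:3]: print(n,r['score'],r['location'],onz(cm,[r['location'][::-1]],0))
E
```

```text
4.25 [0.50003644 0.21742412 0.26369666] [-0.013 -1.     0.   ]
dock 0.86 [117.2, 80.2, 168.4, 157.8]
dock 0.66 [146.9, 295.4, 136.7, 122.6]
jar1 0.67 [374.7, 0.2, 93.7, 65.5]
jar1 0.92 [39.7, 401.9] [[0.63168464 0.10121555 0.        ]]
jar1 0.78 [250.0, 365.2] [[0.41144309 0.12418381 0.        ]]
```

View pics/w2.png

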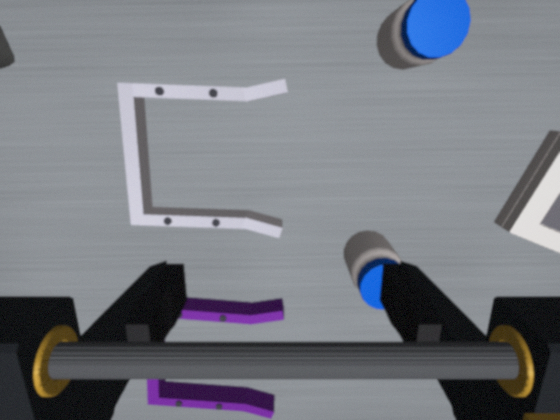

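The dock is at pixels (118–288, 80–238) with its mouth to the right. Jar caps are at (437,27) and around (380,283), and the purple decoy is below. I'll fit the dock's top-face outline next.

```bash
cat > dk.py <<'E'
from h import *
from scipy.optimize import minimize
def poly():
    inn=[(-70,67.5),(-30,58),(75,58),(75,-58),(-30,-58),(-70,-67.5)]
    out=[(-70,-79.5),(-30,-70),(87,-70),(87,70),(-30,70),(-70,79.5)]
    return np.array(inn+out)/1000.
def fitdock(im,cm,p0,mask,z=0.028):
    g=im.astype(int); br=((g.min(2)>150)).astype(np.uint8)
    br&=cv2.dilate(mask.astype(np.uint8),np.ones((9,9)))
    def cost(p):
        c,s_=np.cos(p[2]),np.sin(p[2]); P=poly()@np.array([[c,s_],[-s_,c]])+p[:2]
        uv=proj(cm,np.c_[P,np.full(len(P),z)]); r=np.zeros((420*1,560),np.uint8)
        cv2.fillPoly(r,[np.round(uv*16).astype(np.int32)],255,lineType=cv2.LINE_AA,shift=4)
        return np.abs(r/255.-br).sum()
    best=None
    for k in range(3):
        q=p0 if best is None else best.x
        o=minimize(cost,q,method='Nelder-Mead',options=dict(initial_simplex=np.array(q)+np.array([[0,0,0],[.01,0,0],[0,.01,0],[0,0,.08]])*(1 if k<2 else .3),xatol=1e-5,fatol=.1)); best=o
    return best.x,best.fun,br.sum()
E
python3 - <<'E'
from dk import *
s=status.observe(); im=cv2.imread('pics/w2.png')[:,:,::-1]; cm=cam('wrist',s)
m=viewer.regions_of('dock','wrist')[0]['pixels']
for p in([.52,.283,1.57],[.54,.28,1.5]): print(fitdock(im,cm,p,m))
for uv,z in (((118,84),.028),((131,224),.028),((437,27),.085),((380,283),.085)): print(uv,onz(cm,[uv],z))
# same from top/side views: check
c2=cam('side'); p=fitdock(im,cm,[.52,.283,1.57],m)[0]
m2=viewer.regions_of('dock','side')[:2]
i2=cv2.imread('pics/side0.png')[:,:,::-1]
for r in m2: print('side',r['extent'],fitdock(i2,c2,p,r['pixels']))
E
```

```text
(array([0.52069127, 0.28741512, 1.52393805]), np.float64(865.243137254902), np.uint64(6404))
(array([0.52064118, 0.28736081, 1.52313907]), np.float64(865.7254901960783), np.uint64(6404))
(118, 84) [[0.59330436 0.37016272 0.028     ]]
(131, 224) [[0.45572041 0.37704076 0.028     ]]
(437, 27) [[0.62907228 0.1022213  0.085     ]]
(380, 283) [[0.4157724 0.1293687 0.085    ]]
side [169.9, 271.9, 75.5, 73.1] (array([0.52131656, 0.28162059, 1.51036416]), np.float64(249.60392156862747), np.uint64(561))
side [247.9, 303.0, 83.4, 79.8] (array([0.51848168, 0.28831328, 1.58816526]), np.float64(797.8392156862745), np.uint64(0))
```

Emit:
{"name": "play_rows", "arguments": {"deltas": [[[0,0,0,0.13],[0,0,0,0.13],[0,0,0,0.13]]]}}

```text
time_s: 4.9
eef_pos: [0.4999, 0.2179, 0.2637]
orientation: [-0.389, 0.59, -0.59, 0.389]
force: [-0.1, 0.2, 0.5]
opening: 1.001
```

Emit:
{"name": "play_rows", "arguments": {"deltas": [[[4.69,0,1.21,0],[4.69,0,1.21,0],[4.69,0,1.21,0],[4.69,0,1.21,0],[4.69,0,1.21,0],[4.69,0,1.21,0],[4.69,0,1.21,0],[4.69,0,1.21,0]]]}}

```text
time_s: 5.7
eef_pos: [0.4427, -0.1673, 0.264]
orientation: [0.391, -0.589, 0.589, -0.391]
force: [1.0, 0.1, 0.7]
opening: 1.0
```

Emit:
{"name": "play_rows", "arguments": {"deltas": [[[0,3,0,0],[0,3,0,0],[0,3,0,0],[0,1,0,0],[0,0,0,0],[0,0,0,0],[0,0,0,0]]]}}

```text
time_s: 6.4
eef_pos: [0.4443, -0.1656, 0.1651]
orientation: [0.39, -0.589, 0.59, -0.392]
force: [-0.8, 0.3, 0.3]
opening: 0.999
```

```bash
python3 - <<'E'
from h import *
s,im=snap('wrist','w3.png'); cm=cam('wrist',s); X=Ro.from_quat(s['orientation']).as_matrix(); print(s['time_s'],s['eef_pos'],X[:,0].round(3))
for r in viewer.regions_of('carrier','wrist')[:2]: 
    m=r['pixels'].astype(np.uint8); print(r['score'],r['extent'])
# white top: bright mask
br=((im.min(2)>170)).astype(np.uint8)&cv2.dilate(viewer.regions_of('carrier','wrist')[0]['pixels'].astype(np.uint8),np.ones((7,7)))
cs,h=cv2.findContours(br,cv2.RETR_CCOMP,cv2.CHAIN_APPROX_NONE)
for c in cs:
    if cv2.contourArea(c)<1500: continue
    (cx,sz,a)=cv2.minAreaRect((onz(cm,c.reshape(-1,2),.032)[:,:2]*1000).astype(np.float32)); print('rect',np.round(cx,1),np.round(sz,1),a)
    print(X.T@(np.array([*cx,32])/1000-s['eef_pos']))
E
```

```text
6.4 [ 0.44430914 -0.16563931  0.16505107] [-0.389 -0.921 -0.   ]
0.85 [86.9, 138.1, 217.9, 146.2]
0.69 [436.4, 260.9, 119.7, 157.4]
rect [ 466.  -107.2] [150.2 110.3] 67.37171173095703
[-0.0622065   0.13306165 -0.00308799]
```

View pics/w3.png

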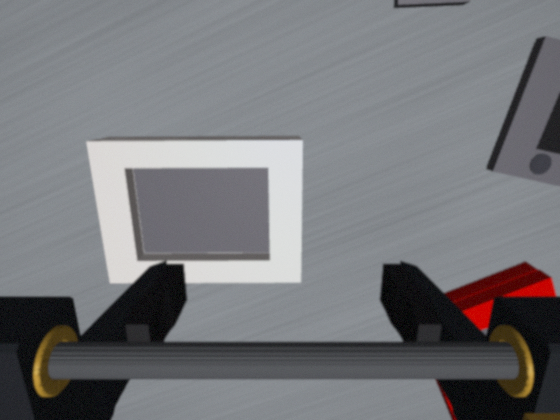

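The white carrier's top is at pixels (90–302, 138–283) and fits as 150.2×110.3 mm. The tool is 3 mm off sideways, so I'll correct that, descend, and grip the rear wall.

Emit:
{"name": "play_rows", "arguments": {"deltas": [[[-0.1,2.5,-0.3,0],[0,2.5,0,0],[0,2.5,0,0],[0,2.0,0,0],[0,1.5,0,0],[0,0.75,0,0],[0,0,0,0],[0,0,0,0]]]}}

```text
time_s: 7.35
eef_pos: [0.4414, -0.1635, 0.0468]
orientation: [0.391, -0.589, 0.589, -0.391]
force: [0.7, 0.3, -0.5]
opening: 1.001
```

Emit:
{"name": "play_rows", "arguments": {"deltas": [[[0,0,0,0],[0,0,0,0],[0,0,0,0],[0,0,0,0],[0,0,0,0],[0,0,0,0]]], "gripper": 0.1}}

```text
time_s: 7.95
eef_pos: [0.4408, -0.1633, 0.0462]
orientation: [-0.391, 0.589, -0.589, 0.391]
force: [0.2, -0.1, 0.0]
opening: 0.481
```

Emit:
{"name": "play_rows", "arguments": {"deltas": [[[0,0,0,0],[0,0,0,0],[0,0,0,0],[0,0,0,0],[0,0,0,0],[0,0,0,0]]], "gripper": 0.1}}

```text
time_s: 8.55
eef_pos: [0.4404, -0.164, 0.0462]
orientation: [0.391, -0.589, 0.589, -0.39]
force: [-2.2, -6.1, 1.4]
opening: 0.27
```

Emit:
{"name": "play_rows", "arguments": {"deltas": [[[0,0,0,-0.05],[0,0,0,-0.05],[0,0,0,-0.05],[0,0,0,-0.05],[0,0,0,-0.05],[0,0,0,-0.05],[0,0,0,-0.05],[0,0,0,0]]]}}

```text
time_s: 9.35
eef_pos: [0.4419, -0.1624, 0.0462]
orientation: [0.487, -0.512, 0.512, -0.489]
force: [1.4, -0.1, -3.2]
opening: 0.266
```

Emit:
{"name": "play_rows", "arguments": {"deltas": [[[-0.8,0,0.9,0],[-0.8,0,0.9,0],[-0.8,0,0.9,0],[-0.8,0,0.9,0],[-0.8,0,0.9,0],[-0.8,0,0.9,0],[-0.8,0,0.5,0],[0,0,0,0]]]}}

```text
time_s: 10.15
eef_pos: [0.5026, -0.1093, 0.0462]
orientation: [-0.488, 0.512, -0.512, 0.487]
force: [-0.4, 1.1, -0.2]
opening: 0.271
```

```bash
python3 - <<'E'
from h import *
s,im=snap('wrist','w4.png'); cm=cam('wrist',s); X=Ro.from_quat(s['orientation']).as_matrix(); print(s['time_s'],s['eef_pos'],X[:,0].round(3),s['force'])
s2,top=snap('top'); s2,sd=snap('side')
a=np.hstack([im,]); cv2.imwrite('pics/w4t.png',cv2.resize(top[120:300,110:350],None,fx=2.4,fy=2.4,interpolation=cv2.INTER_CUBIC)[:,:,::-1])
E
```

```text
10.15 [ 0.50261012 -0.10934516  0.04617949] [-0.049 -0.999 -0.   ] [-0.35399394  1.071168   -0.23336575]
```

View pics/w4.png

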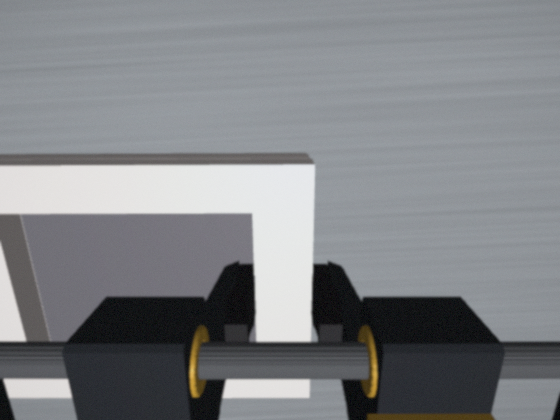

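The carrier is held square by its rear wall. Its right end edge runs from (314,164) to (310,397). From these I can compute its sideways offset and yaw relative to the tool.

```bash
python3 - <<'E'
from h import *
s=status.observe(); cm=cam('wrist',s); R=Ro.from_quat(s['orientation']).as_matrix(); im=cv2.imread('pics/w4.png').min(2)
def edge(c,lo,hi):  # strongest gradient row
    g=np.abs(np.diff(cv2.GaussianBlur(im,(3,3),0)[lo:hi,c].astype(float))); return lo+np.argmax(g)+.5
uv=[]
for c in (40,120,280): uv.append((c,edge(c,150,175)))
for c in (20,50,245,300): uv.append((c,edge(c,390,410)))
P=onz(cm,uv,.032); T=(P-s['eef_pos'])@R; print(uv); print(T.round(4)); print(P.round(4))
d=np.array([.0478,.99886]);n=np.array([-d[1],d[0]])
print('TCP across', n@(s['eef_pos'][:2]-[.5207,.2874]), 'along',d@(s['eef_pos'][:2]-[.5207,.2874]))
for j in ((.6291,.1022),(.4158,.1294),(.62,.098),(.411,.126)): print(n@(np.array(j)-[.5207,.2874]))
E
```

```text
[(40, np.float64(164.5)), (120, np.float64(164.5)), (280, np.float64(164.5)), (20, np.float64(397.5)), (50, np.float64(397.5)), (245, np.float64(397.5)), (300, np.float64(397.5))]
[[-0.0914  0.0143  0.0569]
 [-0.0613  0.0143  0.0569]
 [-0.0015  0.0142  0.0569]
 [-0.1237  0.0143 -0.0531]
 [-0.1095  0.0143 -0.053 ]
 [-0.0181  0.0142 -0.0527]
 [ 0.0076  0.0142 -0.0527]]
[[ 0.5639 -0.0209  0.032 ]
 [ 0.5624 -0.0509  0.032 ]
 [ 0.5595 -0.1107  0.032 ]
 [ 0.4556  0.0167  0.032 ]
 [ 0.455   0.0026  0.032 ]
 [ 0.4509 -0.0888  0.032 ]
 [ 0.4496 -0.1144  0.032 ]]
TCP across -0.0008905983444299602 along -0.3972313203474695
-0.11712898399999994
0.09722801400000004
-0.10824011799999994
0.10186002200000008
```

Emit:
{"name": "play_rows", "arguments": {"deltas": [[[-2.0,0,-0.3,0],[-2.2,0,0,0],[-2.2,0,0,0],[-2.2,0,0,0],[-2.2,0,0,0],[-2.2,0,0,0],[-2.2,0,0,0],[-2.2,0,0,0]]]}}

```text
time_s: 11.1
eef_pos: [0.5079, 0.062, 0.0462]
orientation: [0.488, -0.512, 0.513, -0.486]
force: [-0.2, -5.1, 1.6]
opening: 0.269
```

Emit:
{"name": "play_rows", "arguments": {"deltas": [[[-1.5,0,0,0],[-1.5,0,0,0],[-1.5,0,0,0],[-1.5,0,0,0],[-1.2,0,0,0],[0,0,0,0],[0,0,0,0]]]}}

```text
time_s: 11.8
eef_pos: [0.5116, 0.1367, 0.0462]
orientation: [-0.487, 0.512, -0.512, 0.488]
force: [-0.3, 3.2, -2.0]
opening: 0.268
```

```bash
python3 - <<'E'
from h import *
s,im=snap('wrist','w5.png'); print(s['time_s'],s['eef_pos'],s['force'],s['opening'])
d=np.array([.0478,.99886]);n=np.array([-d[1],d[0]])
print('TCP across', n@(s['eef_pos'][:2]-[.5207,.2874]), 'along',d@(s['eef_pos'][:2]-[.5207,.2874]))
t=viewer.read_camera('top')[120:270,110:310]; t=cv2.resize(t,None,fx=2.8,fy=2.8,interpolation=cv2.INTER_CUBIC)
d2=viewer.read_camera('side')[180:360,130:330]; d2=cv2.resize(d2,None,fx=2,fy=2,interpolation=cv2.INTER_CUBIC)
cv2.imwrite('pics/t5.png',t[:,:,::-1])
E
```

```text
11.8 [0.51161261 0.13669305 0.04617777] [-0.28276817  3.17842407 -2.00151007] 0.26761454151008257
TCP across 0.0018732359225109231 along -0.15096951811246048
```

View pics/w5.png

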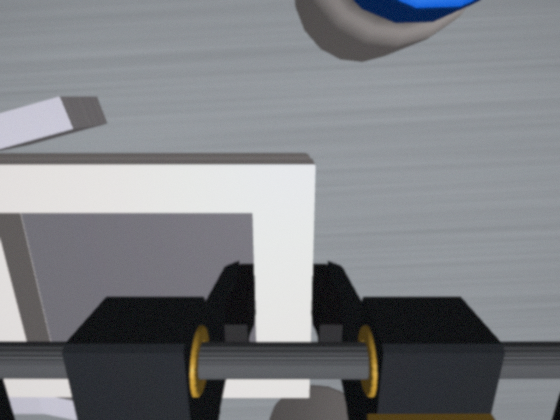

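The carrier's front is in the mouth. The rail's flared end is at (62–105, 97–130), clear of the carrier edge at row 155, and the jar at the top right is clear. Pushing on slowly.

Emit:
{"name": "play_rows", "arguments": {"deltas": [[[-1,0,0,0],[-1,0,0,0],[-1,0,0,0],[-1,0,0,0],[-1,0,0,0],[-1,0,0,0],[-1,0,0,0],[0,0,0,0]]]}}

```text
time_s: 12.75
eef_pos: [0.5154, 0.2043, 0.0462]
orientation: [0.488, -0.512, 0.513, -0.487]
force: [-1.2, -1.7, 0.2]
opening: 0.271
```

Emit:
{"name": "play_rows", "arguments": {"deltas": [[[-0.3,0,0,0],[-0.3,0,0,0],[-0.3,0,0,0],[-0.3,0,0,0],[-0.2,0,0,0],[-0.2,0,0,0],[0,0,0,0],[0,0,0,0]]]}}

```text
time_s: 13.55
eef_pos: [0.5161, 0.2178, 0.0462]
orientation: [0.488, -0.512, 0.514, -0.486]
force: [0.6, -6.5, 4.2]
opening: 0.268
```

Emit:
{"name": "play_rows", "arguments": {"deltas": [[[-0.2,0,0,0],[-0.2,0,0,0],[0,0,0,0],[0,0,0,0],[0,0,0,0]]]}}

```text
time_s: 14.05
eef_pos: [0.5163, 0.2218, 0.0462]
orientation: [0.488, -0.512, 0.514, -0.486]
force: [-0.5, -7.1, 4.5]
opening: 0.268
```

```bash
python3 - <<'E'
from h import *
s,im=snap('wrist','w6.png'); print(s['time_s'],s['eef_pos'],s['force'],s['opening'])
d=np.array([.0478,.99886]);n=np.array([-d[1],d[0]])
print('TCP across', n@(s['eef_pos'][:2]-[.5207,.2874]), 'along',d@(s['eef_pos'][:2]-[.5207,.2874]))
E
```

```text
14.05 [0.51634455 0.22177904 0.04621421] [-0.49420201 -7.106542    4.48093116] 0.26810267832732493
TCP across 0.0012138067232200572 along -0.06575434593356465
```

View pics/w6.png

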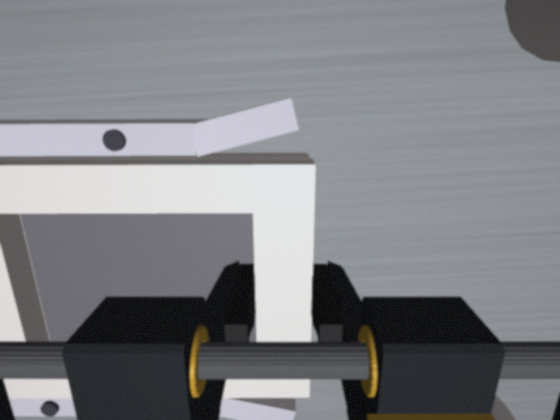

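The carrier stands about 7 mm out of the rail ends (edge at column 314 against rail end at about 298), where home is 5 mm. I'll push another couple of millimetres and watch the force.

Emit:
{"name": "play_rows", "arguments": {"deltas": [[[-0.1,0,0,0],[-0.1,0,0,0],[0,0,0,0],[0,0,0,0]]]}}

```text
time_s: 14.5
eef_pos: [0.5164, 0.2222, 0.0462]
orientation: [0.489, -0.512, 0.514, -0.485]
force: [-1.3, -10.2, 7.1]
opening: 0.275
```

Emit:
{"name": "play_rows", "arguments": {"deltas": [[[-0.1,0,0,0],[-0.1,0,0,0],[0,0,0,0],[0,0,0,0]]]}}

```text
time_s: 14.9
eef_pos: [0.5164, 0.2223, 0.0462]
orientation: [0.489, -0.512, 0.515, -0.484]
force: [-1.5, -14.7, 9.7]
opening: 0.274
```

The carrier stopped moving and the force is rising, so it's against the stop. I'll relieve the pressure, open the jaws and lift to check.

Emit:
{"name": "play_rows", "arguments": {"deltas": [[[0.1,0,0,0],[0.1,0,0,0],[0,0,0,0]]]}}

```text
time_s: 15.2
eef_pos: [0.5163, 0.2222, 0.0462]
orientation: [0.488, -0.512, 0.514, -0.485]
force: [-0.5, -10.0, 6.8]
opening: 0.269
```

Emit:
{"name": "play_rows", "arguments": {"deltas": [[[0,0,0,0],[0,0,0,0],[0,0,0,0],[0,0,0,0],[0,0,0,0]]], "gripper": 0.65}}

```text
time_s: 15.7
eef_pos: [0.5161, 0.2278, 0.0462]
orientation: [-0.488, 0.512, -0.512, 0.488]
force: [-0.3, -0.4, 0.7]
opening: 0.643
```

Emit:
{"name": "play_rows", "arguments": {"deltas": [[[0,-1,0,0],[0,-2,0,0],[0,-3,0,0],[0,-4,0,0],[0,-4,0,0],[0,0,0,0],[0,0,0,0],[0,0,0,0]]], "gripper": 1}}

```text
time_s: 16.5
eef_pos: [0.5154, 0.2271, 0.1854]
orientation: [-0.488, 0.512, -0.512, 0.487]
force: [0.1, 0.6, -0.4]
opening: 1.003
```

```bash
cat > ck.py <<'E'
from dk import *
import sys
s,im=snap('wrist',sys.argv[1]); cm=cam('wrist',s); print(s['time_s'],s['eef_pos'],s['force'],s['opening'])
r=viewer.regions_of('carrier','wrist')[0]; print(r['score'],r['extent'])
b=((im.min(2)>170)).astype(np.uint8)
cs,_=cv2.findContours(b&cv2.dilate(r['pixels'].astype(np.uint8),np.ones((5,5))),cv2.RETR_EXTERNAL,cv2.CHAIN_APPROX_NONE)
c=max(cs,key=cv2.contourArea); print(cv2.minAreaRect((onz(cm,c.reshape(-1,2),.032)[:,:2]*1000).astype(np.float32)))
for q in viewer.regions_of('dock','wrist')[:2]: print('dock',q['score'],q['extent'])
E
python3 ck.py w7.png
```

```text
16.5 [0.51541893 0.22710555 0.18542336] [ 0.05419102  0.5545937  -0.38370822] 1.0029492417006056
0.96 [101.5, 127.7, 205.2, 136.5]
((521.5077514648438, 285.77593994140625), (151.77305603027344, 112.13587188720703), 87.13224792480469)
dock 0.94 [85.4, 95.0, 212.5, 196.0]
dock 0.55 [133.2, 377.2, 166.2, 42.8]
```

View pics/w7.png

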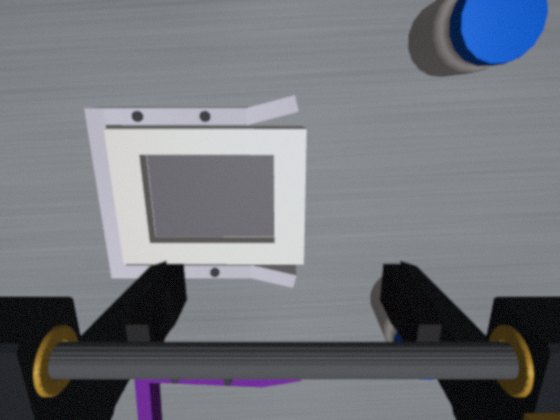

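The carrier looks seated and square, at pixels (106–306, 128–265). I'll check the gap to the stop numerically.

```bash
python3 - <<'E'
from h import *
s=status.observe(); cm=cam('wrist',s); im=cv2.imread('pics/w7.png').min(2).astype(float)
th=np.radians(87.2); d=np.array([np.cos(th),np.sin(th)]); n=np.array([-d[1],d[0]])
for r in (140,170,200,230):
    row=cv2.GaussianBlur(im,(3,3),0)[r]; g=np.diff(row)
    o=60+np.argmax(np.abs(g[60:115])); i=o+8+np.argmax(np.abs(g[o+8:o+40])); e=280+np.argmax(np.abs(g[280:330]))
    L=[d@onz(cm,[(c+.5,r)],z)[0,:2]*1000 for c,z in((o,.028),(i,.028),(i,.032),(e,.032))]
    print(r,o,i,e,np.round(L,1),im[r,o+2:i+8:2])
for uv in((294,97),(299,110),(292,287),(296,276)): print(uv,np.round(d@onz(cm,[uv],.028)[0,:2]*1000,1), n@onz(cm,[uv],.028)[0,:2]*1000)
E
```

```text
140 88 104 305 [398.9 386.8 384.8 235.4] [177. 183. 184. 184. 183. 183. 182. 189. 208. 208. 212.]
170 93 109 305 [398.8 386.4 384.4 235. ] [179. 183. 185. 184. 184. 184. 183. 197. 213. 211. 212.]
200 98 113 304 [398.7 386.7 384.8 235.3] [183. 188. 185. 186. 186. 187. 190. 201. 212. 213. 213.]
230 103 117 304 [398.6 387.2 385.2 234.8] [184. 190. 188. 191. 189. 189. 192. 208. 211. 210.]
(294, 97) 244.1 -583.8854204559215
(299, 110) 240.3 -574.7661819207793
(292, 287) 244.4 -428.14944245838893
(296, 276) 241.1 -438.6967450271255
```

```bash
python3 - <<'E'
from h import *
s=status.observe(); cm=cam('wrist',s); print(s['joints'].round(2))
im=cv2.imread('pics/w7.png').min(2); b=(im[:300]>170).astype(np.uint8)
cs,h=cv2.findContours(b,cv2.RETR_CCOMP,cv2.CHAIN_APPROX_NONE)
for c,hh in zip(cs,h[0]):
    if hh[3]>=0 and cv2.contourArea(c)>3000: print('pocket',cv2.minAreaRect((onz(cm,c.reshape(-1,2),.032)[:,:2]*1000).astype(np.float32)), cv2.boundingRect(c))
top=viewer.read_camera('top'); ct=cam('top')
for n in('insert','spare'):
    for r in viewer.regions_of(n,'top')[:2]:
        c=max(cv2.findContours(r['pixels'].astype(np.uint8),0,2)[0],key=cv2.contourArea).reshape(-1,2)
        print(n,r['score'],cv2.minAreaRect((onz(ct,c,.014)[:,:2]*1000).astype(np.float32)))
E
```

```text
[-0.42  0.49 -0.09  1.83  0.06  0.82 -2.17]
pocket ((521.853271484375, 285.00225830078125), (103.13712310791016, 73.07707977294922), 87.17340087890625) (138, 153, 138, 91)
insert 0.88 ((423.57525634765625, -373.57061767578125), (66.869384765625, 97.44114685058594), 54.549964904785156)
spare 0.8 ((587.2172241210938, -330.23748779296875), (49.8702278137207, 122.34220886230469), 69.24740600585938)
```

Emit:
{"name": "play_rows", "arguments": {"deltas": [[[4,-4,0,0],[4.5,-4,0,0],[5,0,0,0],[5,0,0,0],[5,0,0,0],[5,0,0,0],[5,0,0,0],[5,0,0,0]]]}}

```text
time_s: 17.6
eef_pos: [0.4974, -0.1468, 0.2547]
orientation: [-0.488, 0.512, -0.512, 0.488]
force: [0.8, 0.6, -0.5]
opening: 1.001
```

Emit:
{"name": "play_rows", "arguments": {"deltas": [[[4.5,0,-0.9,0.11],[4.5,0,-0.9,0.11],[4.5,0,-0.9,0.11],[4.5,0,-0.9,0.11],[0,0,0,0],[0,0,0,0],[0,0,0,0]]]}}

```text
time_s: 18.3
eef_pos: [0.4257, -0.3105, 0.2545]
orientation: [-0.365, 0.606, -0.605, 0.365]
force: [0.1, 0.4, -0.2]
opening: 1.001
```

```bash
cat > ins.py <<'E'
from h import *
import sys
s,im=snap('wrist',sys.argv[1]); cm=cam('wrist',s); R=Ro.from_quat(s['orientation']).as_matrix()
print(s['time_s'],s['eef_pos'],'xang',np.degrees(np.arctan2(R[1,0],R[0,0])),s['joints'].round(2))
for n in('insert','spare'):
    for r in viewer.regions_of(n,'wrist')[:3]:
        c=max(cv2.findContours(r['pixels'].astype(np.uint8),0,2)[0],key=cv2.contourArea).reshape(-1,2)
        q=cv2.minAreaRect((onz(cm,c,.014)[:,:2]*1000).astype(np.float32)); print(n,r['score'],r['extent'],q,'tool',R.T@(np.array([*q[0],14])/1000-s['eef_pos']))
E
python3 ins.py w8.png
```

```text
18.3 [ 0.42572818 -0.3105471   0.25454217] xang -117.88259029872897 [ 0.38  0.34  0.21  1.88 -0.09  0.93 -1.43]
insert 0.76 [304.0, 90.3, 82.0, 105.3] ((429.436279296875, -376.326171875), (65.89250946044922, 95.07546997070312), 55.42451858520508) tool [0.05658777 0.24048533 0.03414385]
spare 0.88 [189.4, 0.0, 68.2, 83.4] ((565.9173583984375, -323.8710632324219), (49.25978469848633, 69.42518615722656), 69.8785629272461) tool [-0.05360459  0.24052594  0.13024934]
```

View pics/w8.png

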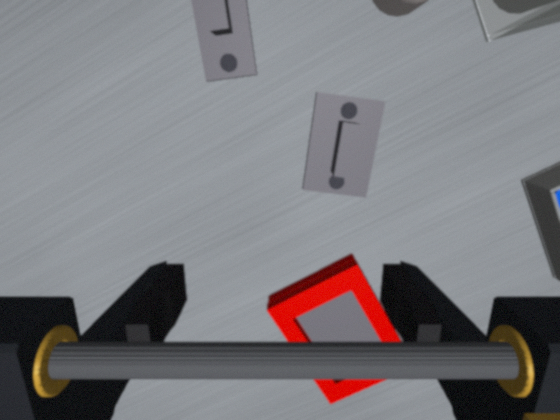

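The insert is at pixels (303–384, 92–197) and measures 95×66 mm, so it's the right plate. The spare is at (195–257, 0–80). I'll align above the insert.

Emit:
{"name": "play_rows", "arguments": {"deltas": [[[2.0,2,1.2,0],[2.0,3,1.2,0],[1.66,3,1.0,0],[0,1,0,0.117],[0,0,0,0],[0,0,0,0],[0,0,0,0]]]}}

```text
time_s: 19.15
eef_pos: [0.4294, -0.3774, 0.1658]
orientation: [0.329, -0.625, 0.626, -0.329]
force: [-0.5, -0.8, 1.0]
opening: 1.002
```

```bash
python3 ins.py w9.png
```

```text
19.15 [ 0.42939629 -0.37735865  0.16581641] xang -124.53160396971883 [ 0.47  0.54  0.23  1.84 -0.16  0.78 -1.39]
insert 0.7 [241.9, 141.7, 86.5, 118.7] ((429.1953430175781, -377.33673095703125), (66.20527648925781, 96.06585693359375), 55.47243881225586) tool [ 1.46544197e-04  1.51815861e-01 -4.32757586e-04]
spare 0.69 [44.6, 0.0, 120.2, 148.1] ((581.6810913085938, -331.3537902832031), (51.7125358581543, 100.22715759277344), 69.47957611083984) tool [-0.12417301  0.15202445  0.09912095]
```

View pics/w9.png

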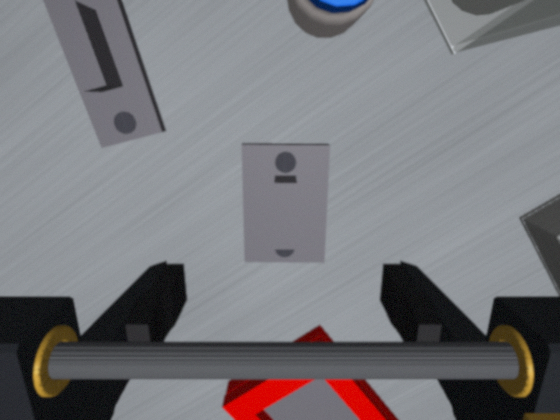

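The insert is centred under the jaws at pixels (242–328, 142–262) and measures 96×66 mm. The two views agree within 1 mm, which supports the 14 mm plate height. Descending to grip the rib.

Emit:
{"name": "play_rows", "arguments": {"deltas": [[[0,2.5,0,0],[0,2.5,0,0],[0,2.5,0,0],[0,2.5,0,0],[0,1.5,0,0],[0,0.8,0,0],[0,0,0,0],[0,0,0,0]]], "gripper": 0.6}}

```text
time_s: 20.1
eef_pos: [0.4289, -0.3782, 0.0426]
orientation: [0.328, -0.626, 0.627, -0.328]
force: [-0.3, -0.5, -0.3]
opening: 0.602
```

Emit:
{"name": "play_rows", "arguments": {"deltas": [[[0,0,0,0],[0,0,0,0],[0,0,0,0],[0,0,0,0],[0,0,0,0],[0,0,0,0],[0,0,0,0],[0,0,0,0]]], "gripper": 0}}

```text
time_s: 20.9
eef_pos: [0.4284, -0.3778, 0.0419]
orientation: [0.328, -0.626, 0.627, -0.328]
force: [-0.7, 0.3, 2.3]
opening: 0.18
```

Emit:
{"name": "play_rows", "arguments": {"deltas": [[[0,-1,0,0],[0,-3,0,0],[0,-4,0,0],[0,-4,0,0],[0,-4,0,0],[0,0,0,0],[0,0,0,0]]]}}

```text
time_s: 21.6
eef_pos: [0.4285, -0.3777, 0.2025]
orientation: [0.328, -0.626, 0.627, -0.328]
force: [-0.5, -0.3, -1.5]
opening: 0.185
```

```bash
python3 ins.py w10.png; python3 - <<'E'
from h import *
s=status.observe(); print(s['force'],s['opening'],s['moment'])
E
```

```text
21.6 [ 0.42850853 -0.37772097  0.20252639] xang -124.72384456366086 [ 0.46  0.48  0.25  1.82 -0.15  0.86 -1.4 ]
insert 0.87 [206.9, 173.3, 152.1, 166.6] ((373.4515380859375, -337.64599609375), (136.93673706054688, 169.90264892578125), 55.267608642578125) tool [-0.00155038  0.18842994 -0.06834642]
spare 0.82 [65.9, 0.0, 109.9, 141.6] ((585.9263916015625, -332.67425537109375), (51.42880630493164, 108.92476654052734), 69.5777816772461) tool [-0.12666696  0.18869058  0.10345596]
[ 0.30413654 -0.70744521 -1.98646172] 0.17794686517512517 [ 0.06777793  0.02852985 -0.05271532]
```

View pics/w10.png

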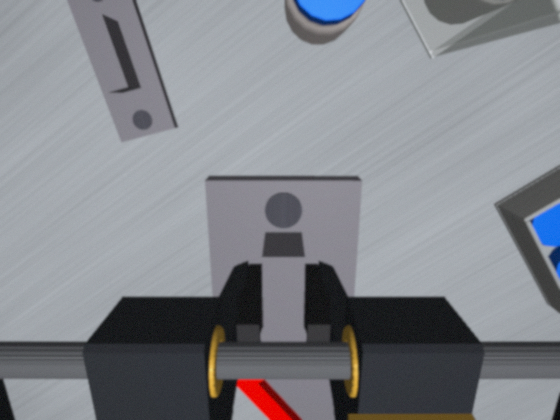

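Emit:
{"name": "play_rows", "arguments": {"deltas": [[[0,-0.5,0,-0.142],[0,-0.5,0,-0.142],[0,-0.5,0,-0.142],[0,-0.5,0,-0.142],[0,0,0,-0.142],[0,0,0,-0.142],[0,0,0,-0.142],[0,0,0,-0.142]]]}}

```text
time_s: 22.55
eef_pos: [0.4276, -0.3771, 0.22]
orientation: [-0.614, 0.351, -0.349, 0.615]
force: [-0.3, -1.1, -0.6]
opening: 0.182
```

Emit:
{"name": "play_rows", "arguments": {"deltas": [[[0,0,0,-0.142],[0,0,0,-0.142],[0,0,0,-0.142],[0,0,0,-0.142],[0,0,0,-0.142],[0,0,0,-0.142],[0,0,0,-0.14],[0,0,0,0]]]}}

```text
time_s: 23.35
eef_pos: [0.4275, -0.3773, 0.2201]
orientation: [-0.706, 0.018, -0.016, 0.708]
force: [-0.3, -0.0, -0.4]
opening: 0.179
```

```bash
python3 - <<'E'
from h import *
s=status.observe(); R=Ro.from_quat(s['orientation']).as_matrix(); print(s['joints'].round(2),s['eef_pos'],np.degrees(np.arctan2(R[1,0],R[0,0])),s['opening'])
# in-hand offset from w10
i=viewer.camera_info('wrist'); T=np.array(i['T_tool_cam']); M=np.linalg.inv(T); cm=(np.array(i['mtx']),np.array(i['dist']),M[:3,:3],M[:3,3])
im=cv2.imread('pics/w10.png').min(2).astype(float)
yp=.0419-.014
def at(uv):
    o,d=ray(cm,[uv]); return (o+d[0]*((yp-o[1])/d[0,1])).round(4)
for r in(200,230,255):
    g=np.abs(np.diff(cv2.GaussianBlur(im,(3,3),0)[r])); l=190+np.argmax(g[190:225]); q=345+np.argmax(g[345:375]); print(r,l,q,at((l+.5,r)),at((q+.5,r)))
for c in(230,330,350):
    g=np.abs(np.diff(cv2.GaussianBlur(im,(3,3),0)[165:195,c])); print(c,165+np.argmax(g),at((c,165.5+np.argmax(g))))
C=np.array([.5219,.2850]); print('to pocket, tool', R.T@np.array([*(C-s['eef_pos'][:2]),0]))
E
```

```text
[ 0.83  0.47 -0.24  1.78  0.13  0.91  0.48] [ 0.42754654 -0.3772604   0.22014526] -2.7462879486240768 0.17940654307162288
200 205 360 [-0.0313  0.0279  0.0379] [0.0345 0.0279 0.0379]
230 207 358 [-0.0313  0.0279  0.0243] [0.0345 0.0279 0.0244]
255 209 356 [-0.0312  0.0279  0.0124] [0.0344 0.0279 0.0125]
230 175 [-0.0204  0.0279  0.0485]
330 175 [0.0212 0.0279 0.0485]
350 175 [0.0295 0.0279 0.0485]
to pocket, tool [0.06251379 0.00139687 0.66601913]
```

Emit:
{"name": "play_rows", "arguments": {"deltas": [[[0.4,0,4.2,0],[0.4,0,4.2,0],[0.4,0,4.2,0],[0.4,0,4.2,0],[0.4,0,4.2,0],[0.4,0,4.2,0],[0.4,0,4.2,0],[0.4,0,4.2,0]]]}}

```text
time_s: 24.15
eef_pos: [0.4763, -0.042, 0.2211]
orientation: [-0.707, 0.019, -0.018, 0.707]
force: [0.8, 0.1, -1.5]
opening: 0.18
```

Emit:
{"name": "play_rows", "arguments": {"deltas": [[[0.4,0,4.2,0],[0.4,0,4.2,0],[0.4,0,4.2,0],[0.4,0,4.2,0],[0.4,0,4.2,0],[0.4,0,4.2,0],[0.4,0,4.2,0],[0.2,0,3.6,0]]]}}

```text
time_s: 24.95
eef_pos: [0.5224, 0.2866, 0.2207]
orientation: [0.707, -0.019, 0.018, -0.707]
force: [0.4, -0.1, -2.4]
opening: 0.18
```

Emit:
{"name": "play_rows", "arguments": {"deltas": [[[0,3,0,0],[0,3,0,0],[0,3,0,0],[0,2,0,0],[0,0,0,0],[0,0,0,0],[0,0,0,0]]]}}

```text
time_s: 25.65
eef_pos: [0.5236, 0.2849, 0.1129]
orientation: [-0.707, 0.017, -0.018, 0.707]
force: [0.3, 0.7, -1.0]
opening: 0.178
```

```bash
python3 - <<'E'
from h import *
s,im=snap('wrist','w11.png'); R=Ro.from_quat(s['orientation']).as_matrix(); print(s['time_s'],s['joints'].round(2),s['eef_pos'],np.degrees(np.arctan2(R[1,0],R[0,0])),s['opening'])
C=np.array([.5219,.2850]); print('to pocket, tool', R.T@np.array([*(C-s['eef_pos'][:2]),0]))
E
```

```text
25.65 [-0.3   0.67 -0.38  1.77  0.34  0.76 -0.9 ] [0.52359382 0.28493264 0.11289595] -2.879658252128102 0.17767617447063577
to pocket, tool [-1.69506680e-03 -2.42842235e-06 -1.78177241e-05]
```

I've reached the picture limit, so I'll measure edges numerically from here.

```bash
python3 - <<'E'
from h import *
s=status.observe(); cm=cam('wrist',s); R=Ro.from_quat(s['orientation']).as_matrix()
im=cv2.imread('pics/w11.png'); g=cv2.GaussianBlur(im.min(2),(3,3),0).astype(int)
def tool(uv,z): return ((onz(cm,[uv],z)[0]-s['eef_pos'])@R*1000).round(1)[[0,2]]
def edges(v,lo,hi,th=10):
    d=np.diff(v[lo:hi]); o=[]
    for k in range(1,len(d)-1):
        if abs(d[k])>th and abs(d[k])>=abs(d[k-1]) and abs(d[k])>abs(d[k+1]): o.append((lo+k+.5,int(v[lo+max(k-2,0)]),int(v[min(lo+k+3,hi-1)])))
    return o
for r in (120,150,190,220,245):
    print('row',r)
    for c,a,b in edges(g[r],0,559): print('   c',c,a,b,'z32',tool((c,r),.032),'z28',tool((c,r),.028),'plate',tool((c,r),s['eef_pos'][2]-.0279))
for c in (140,225,283,340,420):
    print('col',c)
    for r,a,b in edges(g[:,c],0,260): print('   r',r,a,b,'z32',tool((c,r),.032),'plate',tool((c,r),s['eef_pos'][2]-.0279))
E
```

```text
row 120
   c 6.5 24 137 z32 [-147.8   67.8] z28 [-150.8   67.6] plate [-108.4   71. ]
   c 148.5 147 208 z32 [-70.9  67.7] z28 [-72.4  67.5] plate [-51.8  70.9]
   c 170.5 207 135 z32 [-59.1  67.7] z28 [-60.3  67.4] plate [-43.   70.9]
   c 173.5 138 226 z32 [-57.5  67.7] z28 [-58.6  67.4] plate [-41.9  70.9]
   c 377.5 228 136 z32 [52.6 67.7] z28 [53.6 67.4] plate [39.2 70.9]
   c 380.5 161 208 z32 [54.2 67.7] z28 [55.2 67.4] plate [40.3 70.9]
   c 402.5 209 149 z32 [66.1 67.7] z28 [67.4 67.4] plate [49.1 70.9]
row 150
   c 11.5 21 137 z32 [-148.8   51.7] z28 [-151.8   51.1] plate [-109.1   59.1]
   c 151.5 146 175 z32 [-71.1  51.6] z28 [-72.5  51. ] plate [-51.9  59.1]
   c 155.5 189 71 z32 [-68.9  51.6] z28 [-70.3  51. ] plate [-50.3  59.1]
   c 168.5 69 194 z32 [-61.7  51.6] z28 [-63.  51.] plate [-45.   59.1]
   c 173.5 194 145 z32 [-58.9  51.6] z28 [-60.1  51. ] plate [-42.9  59.1]
   c 176.5 131 227 z32 [-57.3  51.6] z28 [-58.4  51. ] plate [-41.7  59.1]
   c 375.5 228 144 z32 [52.7 51.6] z28 [53.8 51. ] plate [39.3 59.1]
   c 378.5 148 189 z32 [54.4 51.6] z28 [55.4 51. ] plat
[... 2670 characters left out ...]
r 179.5 51 121 z32 [-31.3  34.9] plate [-22.6  46.8]
col 283
   r 78.5 148 204 z32 [ 1.6 88.7] plate [ 1.6 86.4]
   r 151.5 228 132 z32 [ 1.6 50.7] plate [ 1.6 58.4]
   r 175.5 129 51 z32 [ 1.6 37.2] plate [ 1.6 48.5]
   r 179.5 54 126 z32 [ 1.6 34.9] plate [ 1.6 46.8]
   r 191.5 130 74 z32 [ 1.6 27.9] plate [ 1.6 41.7]
   r 227.5 73 120 z32 [1.6 6. ] plate [ 1.6 25.5]
   r 232.5 120 42 z32 [1.6 2.8] plate [ 1.6 23.2]
   r 256.5 45 122 z32 [  1.6 -12.7] plate [ 1.6 11.7]
col 340
   r 78.5 148 202 z32 [31.3 88.7] plate [23.5 86.4]
   r 151.5 228 138 z32 [33.1 50.7] plate [24.8 58.4]
   r 175.5 176 52 z32 [33.8 37.2] plate [25.3 48.5]
   r 179.5 61 127 z32 [33.9 34.9] plate [25.4 46.8]
col 420
```

```bash
python3 - <<'E'
from h import *
s=status.observe(); cm=cam('wrist',s); R=Ro.from_quat(s['orientation']).as_matrix()
im=cv2.imread('pics/w11.png'); g=im.min(2)[:,215:350].mean(1); print(dict(zip(range(74,112),g[74:112].round().astype(int))))
for r in (98,100,102,104): print(r,((onz(cm,[(283,r)],.032)[0]-s['eef_pos'])@R*1000).round(1))
print(np.array(viewer.camera_info('wrist')['T_tool_cam'])[:3,3], viewer.camera_info('wrist')['mtx'][0])
E
```

```text
{74: np.int64(146), 75: np.int64(146), 76: np.int64(147), 77: np.int64(154), 78: np.int64(173), 79: np.int64(193), 80: np.int64(202), 81: np.int64(205), 82: np.int64(205), 83: np.int64(205), 84: np.int64(206), 85: np.int64(206), 86: np.int64(205), 87: np.int64(205), 88: np.int64(206), 89: np.int64(206), 90: np.int64(206), 91: np.int64(206), 92: np.int64(206), 93: np.int64(206), 94: np.int64(206), 95: np.int64(206), 96: np.int64(206), 97: np.int64(206), 98: np.int64(206), 99: np.int64(206), 100: np.int64(206), 101: np.int64(206), 102: np.int64(206), 103: np.int64(206), 104: np.int64(206), 105: np.int64(209), 106: np.int64(220), 107: np.int64(227), 108: np.int64(229), 109: np.int64(230), 110: np.int64(230), 111: np.int64(230)}
98 [ 1.6 81.2 79. ]
100 [ 1.6 81.2 78. ]
102 [ 1.6 81.2 77. ]
104 [ 1.6 81.2 75.9]
[ 0.00170407 -0.12040831  0.07996239] [362.9742337    0.         283.01082539]
```

Emit:
{"name": "play_rows", "arguments": {"deltas": [[[-0.2,0,0.05,0],[-0.2,1,0,0],[0,1,0,0],[0,1,0,0],[0,0.4,0,0],[0,0,0,0],[0,0,0,0],[0,0,0,0]]]}}

```text
time_s: 26.5
eef_pos: [0.5192, 0.2853, 0.0781]
orientation: [-0.707, 0.017, -0.018, 0.707]
force: [0.8, 0.4, -1.8]
opening: 0.178
```

```bash
cat > rel.py <<'E'
from h import *
import sys
s,im=snap('wrist',sys.argv[1]); cm=cam('wrist',s); R=Ro.from_quat(s['orientation']).as_matrix(); print(s['time_s'],s['eef_pos'],s['force'],s['opening'])
g=cv2.GaussianBlur(im.min(2),(3,3),0).astype(int); zp=s['eef_pos'][2]-.0279
def tool(uv,z): return ((onz(cm,[uv],z)[0]-s['eef_pos'])@R*1000).round(1)[[0,2]]
def edges(v,lo,hi,th=8):
    d=np.diff(v[lo:hi]); return [(lo+k+.5,int(v[lo+max(k-2,0)]),int(v[min(lo+k+3,hi-1)])) for k in range(1,len(d)-1) if abs(d[k])>th and abs(d[k])>=abs(d[k-1]) and abs(d[k])>abs(d[k+1])]
for r in (200,230,250):
    print('row',r)
    for c,a,b in edges(g[r],160,410): print('   c',c,a,b,'z32',tool((c,r),.032),'plate',tool((c,r),zp))
for c in (240,330):
    print('col',c)
    for r,a,b in edges(g[:,c],60,260): print('   r',r,a,b,'z32',tool((c,r),.032),'plate',tool((c,r),zp))
E
python3 rel.py w12.png
```

```text
26.5 [0.51923007 0.28533857 0.07809127] [ 0.84805859  0.38631171 -1.82739445] 0.177659006300948
row 200
   c 165.5 194 119 z32 [-54.4  32.8] plate [-48.3  37.9]
   c 169.5 111 221 z32 [-52.5  32.8] plate [-46.6  37.9]
   c 205.5 221 121 z32 [-35.3  32.8] plate [-31.3  37.9]
   c 267.5 117 66 z32 [-5.8 32.8] plate [-5.  37.9]
   c 298.5 67 120 z32 [ 9.  32.8] plate [ 8.2 37.9]
   c 360.5 127 221 z32 [38.6 32.8] plate [34.5 37.9]
   c 399.5 219 143 z32 [57.2 32.8] plate [51.1 37.9]
   c 402.5 142 195 z32 [58.6 32.8] plate [52.4 37.9]
row 230
   c 168.5 192 119 z32 [-54.5  17.5] plate [-48.3  24.3]
   c 172.5 112 220 z32 [-52.5  17.5] plate [-46.6  24.3]
   c 207.5 221 119 z32 [-35.3  17.5] plate [-31.3  24.4]
   c 357.5 120 216 z32 [38.1 17.5] plate [34.1 24.4]
   c 396.5 219 144 z32 [57.2 17.5] plate [51.1 24.4]
   c 399.5 137 192 z32 [58.7 17.5] plate [52.4 24.4]
row 250
   c 170.5 193 123 z32 [-54.5   6.9] plate [-48.3  14.9]
   c 174.5 113 220 z32 [-52.5   6.9] plate [-46.6  14.9]
   c 209.5 217 115 z32 [-35.    6.9] plate [-31.   14.9]
   c 262.5 115 40 z32 [-8.6  6.9] plate [-7.5 14.9]
   c 303.5 41 116 z32 [11.8  6.9] plate [10.7 14.9]
   c 356.5 119 220 z32 [38.3  6.9] plate [34.3 14.9]
   c 394.5 218 147 z32 [57.2  6.9] plate [51.1 14.9]
   c 397.5 137 193 z32 [58.7  6.9] plate [52.5 14.9]
col 240
   r 74.5 139 194 z32 [-16.9  88.8] plate [-14.8  87.8]
   r 108.5 195 222 z32 [-17.4  74.7] plate [-15.3  75.3]
   r 162.5 219 122 z32 [-18.2  50.8] plate [-16.1  53.9]
   r 175.5 118 47 z32 [-18.5  44.7] plate [-16.2  48.5]
   r 179.5 48 116 z32 [-18.5  42.8] plate [-16.3  46.8]
col 330
   r 74.5 140 191 z32 [21.8 88.8] plate [19.6 87.8]
   r 108.5 189 221 z32 [22.4 74.7] plate [20.1 75.3]
   r 162.5 219 126 z32 [23.3 50.8] plate [20.9 53.9]
   r 175.5 121 46 z32 [23.5 44.7] plate [21.2 48.5]
   r 179.5 49 119 z32 [23.6 42.8] plate [21.2 46.8]
```

Emit:
{"name": "play_rows", "arguments": {"deltas": [[[0.08,0,0.08,0],[0,0.3,0,0],[0,0.3,0,0],[0,0.3,0,0],[0,0.3,0,0],[0,0.3,0,0],[0,0,0,0],[0,0,0,0]]]}}

```text
time_s: 27.35
eef_pos: [0.5197, 0.2859, 0.0627]
orientation: [0.707, -0.017, 0.017, -0.707]
force: [0.5, -0.1, -1.9]
opening: 0.179
```

Emit:
{"name": "play_rows", "arguments": {"deltas": [[[0,0.1,0,0],[0,0.1,0,0],[0,0.05,0,0],[0,0,0,0],[0,0,0,0]]]}}

```text
time_s: 27.85
eef_pos: [0.5198, 0.2858, 0.0603]
orientation: [0.707, -0.017, 0.017, -0.707]
force: [0.0, -0.2, -2.0]
opening: 0.176
```

```bash
python3 rel.py w13.png
```

```text
27.85 [0.51977988 0.28584657 0.0602661 ] [ 0.01076051 -0.15504336 -2.02770474] 0.175824040933872
row 200
   c 199.5 216 81 z32 [-33.9  37.8] plate [-33.8  37.9]
   c 205.5 80 113 z32 [-31.4  37.8] plate [-31.3  37.9]
   c 267.5 114 66 z32 [-5.  37.8] plate [-5.  37.9]
   c 298.5 64 116 z32 [ 8.2 37.8] plate [ 8.2 37.9]
   c 360.5 117 75 z32 [34.6 37.8] plate [34.5 38. ]
   c 367.5 80 216 z32 [37.6 37.8] plate [37.5 38. ]
row 230
   c 201.5 216 82 z32 [-34.   24.2] plate [-33.9  24.3]
   c 207.5 80 111 z32 [-31.4  24.2] plate [-31.3  24.3]
   c 358.5 115 75 z32 [34.6 24.2] plate [34.5 24.4]
   c 364.5 75 209 z32 [37.2 24.2] plate [37.2 24.4]
row 250
   c 202.5 217 88 z32 [-34.2  14.7] plate [-34.1  14.9]
   c 208.5 81 110 z32 [-31.5  14.7] plate [-31.5  14.9]
   c 262.5 111 39 z32 [-7.5 14.7] plate [-7.5 14.9]
   c 303.5 40 113 z32 [10.7 14.7] plate [10.7 14.9]
   c 357.5 113 75 z32 [34.8 14.7] plate [34.7 14.9]
   c 363.5 78 215 z32 [37.5 14.7] plate [37.4 14.9]
   c 406.5 215 141 z32 [56.6 14.7] plate [56.5 14.9]
col 240
   r 73.5 135 189 z32 [-14.9  88.2] plate [-14.8  88.2]
   r 111.5 186 219 z32 [-15.4  74.2] plate [-15.3  74.2]
   r 170.5 218 119 z32 [-16.2  50.5] plate [-16.2  50.6]
   r 175.5 119 46 z32 [-16.3  48.4] plate [-16.2  48.5]
   r 179.5 48 113 z32 [-16.4  46.7] plate [-16.3  46.8]
col 330
   r 73.5 134 185 z32 [19.6 88.2] plate [19.6 88.2]
   r 111.5 183 218 z32 [20.2 74.2] plate [20.1 74.2]
   r 171.5 215 110 z32 [21.1 50.1] plate [21.1 50.2]
   r 175.5 123 47 z32 [21.2 48.4] plate [21.2 48.5]
   r 179.5 50 115 z32 [21.3 46.7] plate [21.2 46.8]
```

The plate is centred in the pocket with even gaps of 2.6 and 2.9 mm. I'll lower the last bit and hold, then let go.

Emit:
{"name": "play_rows", "arguments": {"deltas": [[[0,0.05,0,0],[0,0,0,0],[0,0,0,0],[0,0,0,0]]]}}

```text
time_s: 28.3
eef_pos: [0.5198, 0.2859, 0.0599]
orientation: [-0.707, 0.017, -0.017, 0.707]
force: [-0.3, -0.6, 1.6]
opening: 0.177
```

Emit:
{"name": "play_rows", "arguments": {"deltas": [[[0,0,0,0],[0,0,0,0],[0,0,0,0],[0,0,0,0],[0,0,0,0],[0,0,0,0]]], "gripper": 0.5}}

```text
time_s: 28.9
eef_pos: [0.5198, 0.2859, 0.0598]
orientation: [0.707, -0.017, 0.017, -0.707]
force: [0.6, 0.1, 0.5]
opening: 0.502
```

Emit:
{"name": "play_rows", "arguments": {"deltas": [[[0,-0.5,0,0],[0,-1.5,0,0],[0,-3,0,0],[0,-4,0,0],[0,-4,0,0],[0,0,0,0],[0,0,0,0],[0,0,0,0]]]}}

```text
time_s: 29.7
eef_pos: [0.5192, 0.2853, 0.1892]
orientation: [0.707, -0.018, 0.017, -0.707]
force: [0.4, -0.5, -0.6]
opening: 0.502
```

```bash
sed -i 's/^g=cv2/zp=.032\ng=cv2/; s/; zp=s.*$//; s/(200,230,250)/(140,170,190,215,230)/; s/(240,330)/(250,285,320)/; s/160,410/130,450/' rel.py; python3 rel.py w14.png | sed 's/plate.*//'
python3 - <<'E'
from h import *
c=cam('side'); im=viewer.read_camera('side'); ct=cam('top'); viewer.read_camera('top')
for n in('insert','carrier','jar1','spare'):
    for v,k in(('side',c),('top',ct)):
        for r in viewer.tip_of(n,v)[:5]: print(n,v,round(r['score'],2),onz(k,[r['location'][::-1]],.018 if n=='insert' else 0)[0].round(3))
E
```

```text
29.7 [0.51923421 0.28531475 0.18922959] [ 0.43397709 -0.46359711 -0.60855052] 0.5022709629732804
row 140
   c 192.5 141 160 z32 [-66.8  48.4] 
   c 195.5 175 84 z32 [-64.5  48.4] 
   c 204.5 83 183 z32 [-57.7  48.4] 
   c 208.5 182 154 z32 [-54.7  48.4] 
   c 211.5 133 223 z32 [-52.4  48.4] 
   c 236.5 223 132 z32 [-33.6  48.4] 
   c 241.5 132 101 z32 [-29.8  48.4] 
   c 326.5 103 132 z32 [34.4 48.4] 
   c 331.5 132 223 z32 [38.2 48.4] 
   c 356.5 224 147 z32 [57.  48.4] 
   c 359.5 165 172 z32 [59.3 48.4] 
   c 363.5 183 78 z32 [62.3 48.4] 
   c 371.5 75 179 z32 [68.3 48.4] 
   c 375.5 167 141 z32 [71.4 48.4] 
row 170
   c 194.5 142 198 z32 [-67.   25.4] 
   c 209.5 201 135 z32 [-55.4  25.4] 
   c 213.5 131 225 z32 [-52.3  25.4] 
   c 237.5 224 133 z32 [-33.7  25.4] 
   c 330.5 134 224 z32 [38.3 25.5] 
   c 354.5 224 145 z32 [56.9 25.5] 
   c 357.5 169 198 z32 [59.2 25.5] 
   c 372.5 199 144 z32 [70.8 25.5] 
row 190
   c 196.5 143 197 z32 [-66.6   9.5] 
   c 211.5 196 160 z32 [-54.8   9.5] 
   c 214.5 135 224 z32 [-52.4   9.5] 
   c 238.5 223 132 z32 [-33.5   9.5] 
   c 329.5 131 22
[... 1312 characters left out ...]

   r 136.5 223 119 z32 [29.4 51. ] 
   r 142.5 103 127 z32 [29.5 46.5] 
insert side 0.57 [0.518 0.28  0.018]
insert top 0.62 [0.518 0.278 0.018]
carrier side 0.88 [0.515 0.277 0.   ]
carrier side 0.57 [ 0.223 -0.301  0.   ]
carrier top 0.89 [0.519 0.288 0.   ]
carrier top 0.75 [ 0.226 -0.286  0.   ]
jar1 side 0.71 [ 0.534 -0.491  0.   ]
jar1 side 0.67 [0.417 0.113 0.   ]
jar1 side 0.53 [0.623 0.092 0.   ]
jar1 side 0.41 [ 0.757 -0.125  0.   ]
jar1 top 0.82 [0.622 0.097 0.   ]
jar1 top 0.81 [0.404 0.118 0.   ]
jar1 top 0.75 [ 0.531 -0.486  0.   ]
jar1 top 0.55 [ 0.753 -0.127  0.   ]
jar1 top 0.21 [0.525 0.292 0.   ]
spare side 0.65 [ 0.598 -0.342  0.   ]
spare top 0.87 [ 0.584 -0.329  0.   ]
```

```bash
python3 -c "
from rig import workorder; print(workorder.finish_job())"
```

```text
the job is handed in; nothing more can be done
None
```

The carrier is home in the dock and the insert is seated in its pocket and released. I handed the job in at about 30 s of the 72 s allowed; no verdict was reported.

**What I did:** I gripped the carrier by its rear wall, turned it square and slid it between the jars at constant height. It went in until it stopped advancing and the force rose. Then I took the insert by its rib, lowered it held into the pocket until it touched the floor, let go, and lifted clear.

**Last checks:**

| Check | Reading |
|---|---|
| Carrier yaw relative to the dock | within about 0.2° |
| Carrier centring between the rails | within 1 mm |
| Gap between carrier and stop | no dark gap visible |
| Insert centring in the pocket | within about 0.1 mm across, about 1.3 mm along |
| Insert depth | floor contact at the seated height (tool at 59.9 mm) |
| Jars and other plate | no shift beyond the 10–20 mm detector scatter |

**What disagreed or was not checked:**
- **Carrier along the dock:** measuring from the back of the stop put the carrier 1–2 mm short of home. The contact force and the missing gap say it is home, and either value is within the 5 mm tolerance.
- **Wrist camera calibration:** the stated camera offset changed by about 1.4 mm between calls, so I placed the insert by its edges relative to the carrier.
- **Final check by numbers only:** the 12-picture limit was used up, so everything after lifting the insert was checked from measured image edges and not viewed. The insert's tilt was not measured directly.

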